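# Shine the torch down the tilted pipe

### The arm

A 6-joint arm with a two-finger parallel gripper is mounted at the origin on the work surface. World frame = base frame: x ahead of the robot, y to its left, z up, the work surface at z = 0. Lengths are in m, angles in rad, forces in N, time in s.
With the tool pointing down it reaches from about 0.325 to 0.775 m from the base axis. Payload 5.5 kg.
Tool frame: the origin (TCP) lies between the finger pads; the fingertips stand 8 mm ahead of it and the grasp point (between the pads) lies 11 mm behind it (tcp_to_tips is the distance from the TCP to the fingertips, in m); z points along the fingers, y is the line along which they close (so a half turn about z gives the same grasp; the last joint's range is limited). The gripper opens to 88 mm and grips with 3 to 60 N. Pads are 20 mm wide; open, the fingers measure 115 mm over their backs; the gripper's body (75 mm by 178 mm) begins 61 mm behind the grasp point.
Start: joints at [-1.208, 0.091, 1.231, -0, 1.82, -0.057], TCP at [0.245, -0.548, 0.231] pointing down, gripper open.
Joint ranges: [-2.87, 2.87], [-0.86, 2.18], [0.17, 2.46], [-1.51, 4.65], [0.06, 2.69], [-2.65, 2.65]. Speed limits (rad/s): [2.57, 2.57, 3.01, 3.14, 3.14, 3.14].

### API

Orientations are given as a unit quaternion [w, x, y, z].
In Python, from bench import * gives the robot as it stands. Calls block until the motion is done:
- move_to(position, orientation): joint-space move of the TCP to a pose.
- move_l(position, speed=0.15, orientation=None): straight line of the TCP; orientation=None keeps the orientation; speed is the mean speed in m/s.
- movej(angles): joint-space move.
- gripper_open() and close(): open the fingers fully, or close them until they stop; the grip force is fixed at half the most.
- hold(seconds).
- inverse_kinematics(position, orientation): joint angles nearest the present ones, or None.
- state(): the state.
- get_image(name): name is "scene" or "top" or "wrist"; returns a dict with "frame" (400x640x3 uint8, blue, green, red), "depth" (400x640 float32, m along the optical axis (not along the pixel's ray), 0 where there is no reading), "camera_matrix" (3x3 intrinsics, pixels), "view" (4x4, takes a point from world to camera coordinates). Camera axes: x right, y up, looking along -z (the intrinsics and any distortion apply to the point x, -y, -z); pixel columns grow to the right and rows downward; lengths in m; the calibration is good to about 2 mm. A picture is of the moment at which its call begins.
A pose or a line that the arm cannot do raises IKError and nothing moves.
- job_done(): hands the job in; it is judged then, once.
The state is a dict: "time": time; "joint_pos": joint angles; "dq": joint speeds; "joint_torque": joint torques, N m; "ee_pos": TCP position; "ee_rot": TCP orientation; "ft_force": force on the tool from outside, world axes, zero at the start; "moment": the same for the moment, N m; "finger_gap": finger opening in m; "finger_force": force on a finger pad.
Only numpy, scipy, OpenCV 4.12 (cv2) and the standard library are available. Lean on these libraries where they do the work, as an engineer would, in place of code of your own. Each camera call takes 0.05 s, during which the arm holds its last target. There are 200 camera calls.

### The job

Draw the torch out of the wooden tool block and shine it into the open mouth of the tilted cast pipe: hold it up in the gripper with its lens about 7 cm in front of the mouth, centred on the bore and pointing straight down it. Finish while still holding the torch there, steady, with nothing else carrying it. Do not touch the pipe or its stand, and leave the other things where they are.

Things in the scene. Friction and masses are not known exactly. Their poses are not given: they have to be found in the camera images.
- torch: dark metal hand torch, 155 long, about 0.18 kg: head 38 diameter for the first 34, taper to 48, then a round barrel 28 diameter to the tail. Stands lens down in one of three pockets; thickest barrel and highest top there (tail 165 above the bench). Origin: centre of the lens face (underside); z runs from lens to tail: light leaves along -z.
- torch_lens (a point): centre of the torch's lens face, same point and axes as torch
- torch_tail (a point): centre of the torch's tail face, 155 along the torch's z from the lens
- block: fixed wooden tool block, 90 (x) by 250 (y) by 60 high. Three round pockets 43 diameter, 50 deep, in its top at y = -80, 0, +80 on its centre line, one tool in each in any order. Origin: centre of the underside; z up.
- stand: fixed plywood stand, base 150 x 150 x 18 high; two upright cheeks (50 long, 12 thick, tops 102 above the bench, centred 56 either side) hold the pipe's pivot 80 above the bench; clamp discs outside reach to 76 either side. Origin: centre of the underside; the pipe leans to the stand's -x side.
- mouth (a point): centre of the open upper mouth of the cast aluminium pipe (a stub 90 long, 62 outer diameter, with an 86 diameter flange 9 thick at the mouth, bore about 48 diameter, closed at the lower end). Its z is the bore's axis, pointing out of the mouth; the point lies 45 along it from the pivot.
- pipe_tilt (a joint): lean of the pipe's bore axis from vertical towards the stand's -x side, rad (about 0.45 to 0.72); clamped stiff and not to be moved
- socket: bystander: steel socket 36 diameter, 45 high, on a thin extension bar 13 diameter with an 18 diameter end, 142 tall, standing in a pocket of the block. Origin: centre of the underside.
- stick: bystander: wooden lapping stick about 20 thick with a 36 diameter rubber foot, 133 tall, standing in a pocket of the block. Origin: centre of the underside.
- can: bystander: closed can 70 diameter, 100 high, standing on the bench. Origin: centre of the underside.
- carton: bystander: closed cardboard carton 90 by 90 by 60 high on the bench. Origin: centre of the underside.
Mind the look-alikes: they are no part of the job. Several things have the shape of the stand; the one meant has the colours described above.

How it is judged:
On the way:
1. the torch is drawn clear of the block, in the gripper (height (world z) of torch_lens above 0.08 m and contact force between torch and the fingers above 2 N), for 0.2 s.
At the end, for the whole second after the job is handed in: Torch held still in the fingers, touching nothing else, at least 10 cm up; lens 3 to 12 cm out from the pipe's mouth, within 25 mm of the bore axis each way; torch axis within 0.25 rad of the bore's, lens to the pipe; bystanders within 3 cm of their starts (angle between the z axis of torch and the z axis of mouth, either way round below 0.25 rad and x of torch_lens in the frame of mouth between -0.025 and 0.025 m and y of torch_lens in the frame of mouth between -0.025 and 0.025 m and z of torch_lens in the frame of mouth between 0.03 and 0.12 m and z of torch_tail in the frame of mouth above 0.16 m and height (world z) of torch_lens above 0.1 m and contact force between torch and the fingers above 2 N and linear speed of torch below 0.03 m/s and angular speed of torch below 0.2 rad/s and contact force between torch and block below 0.3 N and contact force between torch and stand below 0.3 N and contact force between torch and socket below 0.3 N and contact force between torch and stick below 0.3 N and contact force between torch and can below 0.3 N and contact force between torch and carton below 0.3 N and distance of each of socket, stick, can, carton from where it was at the start of the episode below 0.03 m); the arm keeps its last pose, push and grip.
It fails at once if the pipe or its stand is touched by the robot or the torch, or the pipe is shifted (contact force between stand and the arm above 1 N or contact force between stand and the fingers above 1 N or contact force between stand and torch above 1 N or distance of mouth from where it was at the start of the episode above 0.01 m).
It fails at once if the socket, stick, can or carton is moved more than 3 cm (distance of any of socket, stick, can, carton from where it was at the start of the episode above 0.03 m).
It also fails if it takes over 35 s, if anything falls off the work surface, if the arm or the gripper's body presses on something with over 40 N, if the wrist force passes 120 N, or if a joint passes its speed limit or range.

## Working session

There is one attempt and no reset: what is moved stays moved. The work goes in short steps, each a Python script; the robot and the scene stay as the last script left them, time stands still between calls to the robot, and variables do not carry over. Pictures are saved under pics/ and viewed, at most 10 in all, crops included, and the job is handed in when it is done.

```bash
mkdir -p pics; ls; cat > h.py <<'E'
import numpy as np, cv2, pickle
from scipy.spatial.transform import Rotation as R
def cloud(im):
    "world point per pixel (nan where no depth)"
    K=im["camera_matrix"];d=im["depth"].astype(float);h,w=d.shape
    v,u=np.mgrid[:h,:w]
    p=np.stack([(u-K[0,2])/K[0,0]*d,-(v-K[1,2])/K[1,1]*d,-d],-1)
    T=np.linalg.inv(im["view"]);q=p@T[:3,:3].T+T[:3,3];q[d==0]=np.nan
    return q
def quat(M):
    x,y,z,w=R.from_matrix(M).as_quat();return [w,x,y,z]
E
python3 - <<'E'
from bench import *
from h import *
ims={n:get_image(n) for n in("scene","top")}
pickle.dump(ims,open("ims.pkl","wb"))
for n in ims: cv2.imwrite(f"pics/{n}0.png",ims[n]["frame"]); print(n,np.linalg.inv(ims[n]["view"])[:3].round(3).tolist(),ims[n]["camera_matrix"].round(1).tolist(),(ims[n]["depth"]==0).mean(), ims[n].keys())
print(state())
E
```

```text
pics
scene [[-0.23, -0.821, 0.522, 1.14], [0.973, -0.202, 0.111, 0.08], [0.014, 0.533, 0.846, 1.099]] [[477.9, 0.0, 321.7], [0.0, 477.9, 197.0], [0.0, 0.0, 1.0]] 0.00386328125 dict_keys(['frame', 'depth', 'camera_matrix', 'view'])
top [[0.004, 0.996, -0.087, 0.396], [-1.0, 0.004, -0.002, -0.059], [-0.002, 0.087, 0.996, 1.626]] [[491.9, 0.0, 318.8], [0.0, 491.9, 204.6], [0.0, 0.0, 1.0]] 0.00424609375 dict_keys(['frame', 'depth', 'camera_matrix', 'view'])
{'time': 0.1, 'joint_pos': array([-1.20769337e+00,  9.18240852e-02,  1.23175565e+00, -2.82949344e-05,
        1.81983093e+00, -5.66942036e-02]), 'dq': array([-0.00077081, -0.00260829, -0.00340992, -0.00127637, -0.0015295 ,
        0.0003684 ]), 'joint_torque': array([ 4.72098603e-03, -4.47854912e+01, -4.07572210e+01,  7.00517977e-02,
        2.84279772e-02, -1.22745196e-04]), 'ee_pos': array([ 0.24444604, -0.54766373,  0.22960124]), 'ee_rot': array([-8.96263668e-04,  9.78052371e-01,  2.08357223e-01, -1.52272735e-04]), 'ft_force': array([-0.18309744,  0.47978874, -0.54753006]), 'moment': array([-0.02011872,  0.00106676, -0.00739578]), 'finger_force': 0.0, 'finger_gap': 0.08755117548056586}
```

View pics/scene0.png

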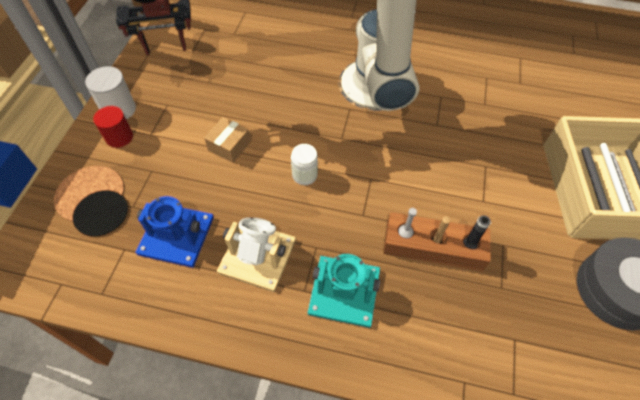

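View pics/top0.png

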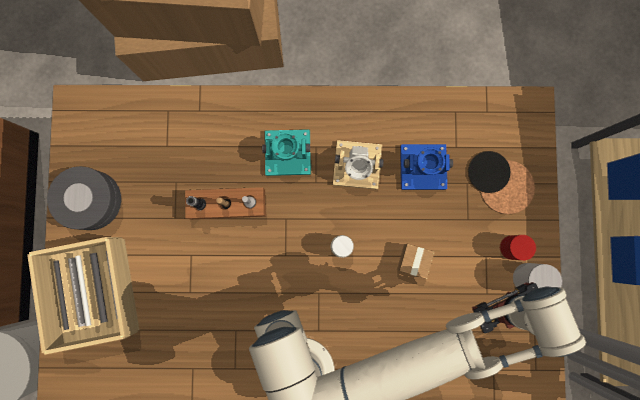

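Scene: three stand-shaped things: blue (175,228), plywood/grey pipe (257,248) and teal (345,285). The plywood one with the cast-aluminium pipe fits the description. The block is at (437,243), and the torch is the dark, tall tool at (478,232). In the top view, the stand is at (358,164) and the torch at (195,202). I'll confirm in a crop and measure.

```bash
cat > m.py <<'E'
from h import *
ims=pickle.load(open("ims.pkl","rb"))
s=ims["scene"]["frame"];a=cv2.resize(s[200:300,205:305],(400,400),interpolation=2);b=cv2.resize(s[195:295,390:490],(400,400),interpolation=2)
cv2.imwrite("pics/crop.png",np.hstack([a,b]))
for n,(r0,r1,c0,c1) in {"scene":(205,292,210,302),"top":(135,192,330,386)}.items():
    im=ims[n];P=cloud(im)[r0:r1,c0:c1];f=im["frame"][r0:r1,c0:c1]
    hsv=cv2.cvtColor(f,cv2.COLOR_BGR2HSV)
    z=P[...,2]
    base=(abs(z-.018)<.006)
    rect=cv2.minAreaRect((P[base][:,:2]*1000).astype(np.float32));print(n,"base",base.sum(),rect)
    hi=(z>.07)&(hsv[...,1]<60)
    print(" grey hi",hi.sum(),np.nanmean(P[hi],0),np.nanmax(z), np.c_[hsv[hi]].mean(0))
    for zz in np.arange(.06,.17,.01):
        m=(abs(z-zz)<.005); 
        if m.sum(): print("  z%.2f n%d x%.3f..%.3f y%.3f..%.3f S%.0f"%(zz,m.sum(),*np.percentile(P[m][:,0],[2,98]),*np.percentile(P[m][:,1],[2,98]),hsv[m][:,1].mean()))
for n,(r0,r1,c0,c1) in {"scene":(200,275,380,495),"top":(180,225,175,272)}.items():
    im=ims[n];P=cloud(im)[r0:r1,c0:c1];z=P[...,2]
    top=abs(z-.06)<.005
    print(n,"block",cv2.minAreaRect((P[top][:,:2]*1000).astype(np.float32)))
    m=(z>.08).astype(np.uint8);k,l,st,ce=cv2.connectedComponentsWithStats(m)
    for i in range(1,k):
        if st[i,4]>8:
            q=P[l==i];f=im["frame"][r0:r1,c0:c1][l==i];t=q[q[:,2]>q[:,2].max()-.008]
            print("  tool",ce[i]+[c0,r0],st[i,4],"maxz",q[:,2].max().round(3),"top",t.mean(0).round(4),len(t),f.mean(0).round())
E
python3 m.py
```

```text
scene base 1731 ((668.7177734375, -222.24093627929688), (232.67665100097656, 151.57333374023438), 84.96755981445312)
 grey hi 1334 [ 0.67350829 -0.17740163  0.10087318] 0.144267173340353 [ 23.78485757  20.96176912 210.27361319]
  z0.06 n65 x0.648..0.718 y-0.242..-0.121 S79
  z0.07 n110 x0.645..0.722 y-0.239..-0.107 S54
  z0.08 n244 x0.634..0.720 y-0.243..-0.106 S41
  z0.09 n522 x0.614..0.712 y-0.254..-0.107 S38
  z0.10 n469 x0.623..0.703 y-0.243..-0.118 S58
  z0.11 n243 x0.635..0.697 y-0.235..-0.128 S25
  z0.12 n98 x0.645..0.685 y-0.219..-0.138 S22
  z0.13 n77 x0.653..0.678 y-0.215..-0.143 S22
  z0.14 n77 x0.667..0.679 y-0.202..-0.154 S17
top base 945 ((677.6293334960938, -184.54080200195312), (162.08355712890625, 170.1006317138672), 82.32491302490234)
 grey hi 779 [ 0.66137667 -0.17863511  0.10077336] 0.14676712222080335 [ 21.97047497  26.5198973  164.80616175]
  z0.06 n14 x0.642..0.710 y-0.237..-0.117 S84
  z0.07 n46 x0.643..0.721 y-0.232..-0.122 S43
  z0.08 n121 x0.633..0.720 y-0.248..-0.133 S34
  z0.09 n245 x0.614..0.712 y-0.254..-0.106 S31
  z0.10 n244 x0.617..0.704 y-0.245..-0.
[... 337 characters left out ...]
693296432495)
  tool [410.01538462 216.9       ] 130 maxz 0.154 top [0.543  0.1672 0.1508] 50 [137. 150. 163.]
  tool [478.80555556 228.03333333] 360 maxz 0.17 top [0.5369 0.3264 0.1657] 105 [61. 69. 76.]
  tool [443.14788732 224.5       ] 142 maxz 0.144 top [0.5398 0.2469 0.1399] 50 [ 82. 130. 170.]
top block ((539.0405883789062, 248.63394165039062), (90.84233856201172, 250.54721069335938), 2.3427700996398926)
  tool [193.54814815 201.43703704] 135 maxz 0.174 top [0.5353 0.3276 0.1691] 33 [61. 64. 68.]
  tool [245.29268293 199.17073171] 41 maxz 0.158 top [0.5427 0.1691 0.1535] 26 [148. 156. 166.]
  tool [220.08510638 200.78723404] 47 maxz 0.149 top [0.539  0.2487 0.145 ] 12 [ 85. 124. 160.]
```

View pics/crop.png

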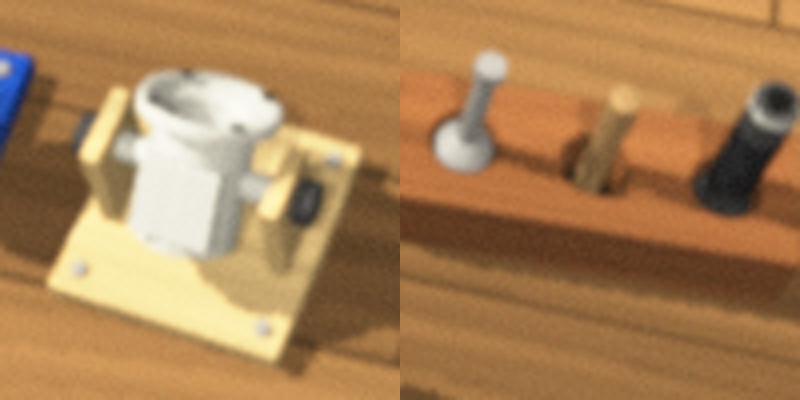

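The crop confirms the plywood stand with the grey pipe (left) and the thick black torch (right), beside the socket bar and the lapping stick. Next I'll measure the stand's yaw and the flange plane.

```bash
cat > m2.py <<'E'
from h import *
ims=pickle.load(open("ims.pkl","rb"));rng=np.random.default_rng(0)
for n,(r0,r1,c0,c1) in {"scene":(205,292,210,302),"top":(135,192,330,386)}.items():
    im=ims[n];P=cloud(im)[r0:r1,c0:c1];hsv=cv2.cvtColor(im["frame"][r0:r1,c0:c1],cv2.COLOR_BGR2HSV);z=P[...,2]
    b=((abs(z-.019)<.007)&(hsv[...,0]>17)&(hsv[...,2]>120)&(hsv[...,1]>50)).astype(np.uint8)
    b=cv2.morphologyEx(b,cv2.MORPH_OPEN,np.ones((2,2)));q=P[b>0]
    print(n,"base",len(q),cv2.minAreaRect((q[:,:2]*1000).astype(np.float32)))
    g=P[(z>.07)&(hsv[...,1]<70)]; best=(0,)
    for _ in range(4000):
        p=g[rng.choice(len(g),3,False)];nn=np.cross(p[1]-p[0],p[2]-p[0]);l=np.linalg.norm(nn)
        if l<3e-4: continue
        nn/=l; nn*=np.sign(nn[2]); 
        if not(.6<nn[2]<.95 and nn[0]<0): continue
        d=(g-p[0])@nn; c=(abs(d)<.003).sum()-3*(d>.006).sum()
        if c>best[0]: best=(c,nn,p[0])
    c,nn,p0=best;i=g[abs((g-p0)@nn)<.004];cen=i.mean(0);nn=np.linalg.svd(i-cen)[2][2];nn*=np.sign(nn[2])
    e1=np.cross(nn,[0,0,1]);e1/=np.linalg.norm(e1);e2=np.cross(nn,e1);uv=np.c_[(i-cen)@e1,(i-cen)@e2]
    (cu,cv_),rad=cv2.minEnclosingCircle((uv*1000).astype(np.float32))
    rc=cv2.minAreaRect((uv*1000).astype(np.float32))
    m=cen+(cu*e1+cv_*e2)/1000
    print(" plane",c,len(i),nn.round(3),"tilt",np.arccos(nn[2]).round(3),"yaw",np.degrees(np.arctan2(-nn[1],-nn[0])).round(1),"mouth",m.round(4),"rad",rad,rc,"pivot",(m-.045*nn).round(4))
E
python3 m2.py
```

```text
scene base 1686 ((669.6983032226562, -219.65158081054688), (233.14144897460938, 156.48928833007812), 86.7497787475586)
 plane 227 302 [-0.657  0.022  0.754] tilt 0.717 yaw -1.9 mouth [ 0.6439 -0.1791  0.112 ] rad 46.2545280456543 ((-0.7870922088623047, 0.6062774658203125), (82.44789123535156, 87.12804412841797), 17.425193786621094) pivot [ 0.6735 -0.1801  0.078 ]
top base 875 ((668.959228515625, -183.60964965820312), (147.1190185546875, 150.03683471679688), 84.05987548828125)
 plane 125 190 [-0.639  0.107  0.762] tilt 0.705 yaw -9.5 mouth [ 0.6458 -0.1776  0.1156] rad 43.96663284301758 ((-1.47528076171875, 0.7054176330566406), (83.84797668457031, 82.34333038330078), 88.34593200683594) pivot [ 0.6746 -0.1824  0.0813]
```

The two views agree: mouth at about (0.643, -0.179, 0.114), tilt 0.70, yaw -6°. I'll check IK, then grasp and lift.

```bash
cat >> h.py <<'E'
t,y=.70,np.radians(-6)
NM=np.array([-np.sin(t)*np.cos(y),-np.sin(t)*np.sin(y),np.cos(t)]);MO=np.array([.643,-.179,.114])
def frame(z,yhint):
    z=z/np.linalg.norm(z);y=yhint-z*(yhint@z);y/=np.linalg.norm(y);return np.c_[np.cross(y,z),y,z]
E
python3 - <<'E'
from bench import *
from h import *
ya=np.radians(2.4); T=np.array([.536,.3272]); yx=np.array([np.cos(ya),np.sin(ya),0])
tc=lambda zg: [T[0],T[1],zg-.011]   # TCP below grasp point by 11 mm
for s in (1,-1):
    q=quat(frame(np.array([0,0,-1.]),s*yx))
    print("pick",s,inverse_kinematics(tc(.128),q))
    for deg in range(0,360,45):
        h=R.from_rotvec(np.radians(deg)*NM).apply([0,1.,0]) if 1 else 0
        if s==1: print(deg,inverse_kinematics(list(MO+NM*(.07+.118-.011)),quat(frame(-NM,h))))
E
```

```text
pick 1 [ 4.93897735e-01  1.72778430e-01  1.34276365e+00 -4.44089210e-16
  1.62605057e+00  4.52009832e-01]
0 [-0.53338543 -0.64228689  1.94428855  0.29133252  1.20062939 -2.09533514]
45 None
90 [-0.53338543 -0.64228689  1.94428855  0.29133252  1.20062939  2.61705384]
135 [-0.53338543 -0.64228689  1.94428855  0.29133252  1.20062939  1.83165568]
180 [-0.53338543 -0.64228689  1.94428855  0.29133252  1.20062939  1.04625752]
225 [-0.53338543 -0.64228689  1.94428855  0.29133252  1.20062939  0.26085935]
270 [-0.53338543 -0.64228689  1.94428855  0.29133252  1.20062939 -0.52453881]
315 [-0.53338543 -0.64228689  1.94428855  0.29133252  1.20062939 -1.30993697]
pick -1 None
```

```bash
python3 - <<'E'
from bench import *
from h import *
ya=np.radians(2.4); T=np.array([.536,.3272]); q=quat(frame(np.array([0,0,-1.]),np.array([np.cos(ya),np.sin(ya),0])))
s=state();move_l([s["ee_pos"][0],s["ee_pos"][1],.30],.2)
move_to([*T,.28],q)
move_l([*T,.117],.12,q)
print(state()["ft_force"],state()["time"])
close();hold(.2)
s=state();print(s["finger_gap"],s["finger_force"],s["ft_force"],s["ee_pos"])
move_l([*T,.30],.12);hold(.3)
s=state();print(s["finger_gap"],s["finger_force"],s["ft_force"],s["ee_pos"],s["time"])
ims={n:get_image(n) for n in("scene","top","wrist")};pickle.dump(ims,open("ims2.pkl","wb"))
cv2.imwrite("pics/scene2.png",ims["scene"]["frame"])
E
```

```text
[-0.15858345 -0.79004304 -0.21851486] 5.3333
0.026911486858505168 29.99850243330002 [-0.72772007  0.6381517  -0.64288568] [0.53594407 0.32717771 0.11687237]
0.026587057045972345 29.998340606689453 [ 0.03906182  0.21355355 -1.75238258] [0.53594556 0.32715398 0.29972711] 8.4667
```

View pics/scene2.png

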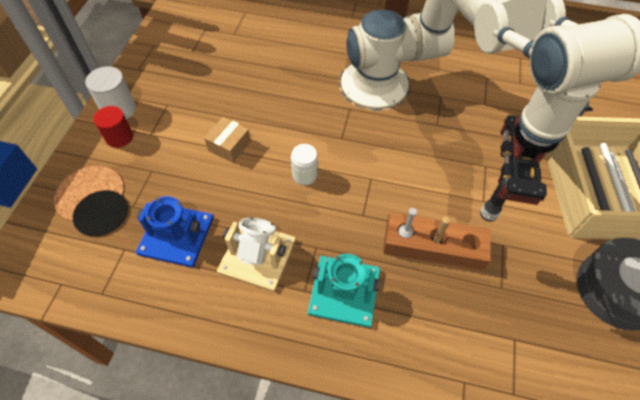

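The torch is held, with its head at (490,211) and its pocket empty. Next I'll check its tilt in the hand.

```bash
python3 - <<'E'
from h import *
im=pickle.load(open("ims2.pkl","rb"))["scene"];P=cloud(im)
m=np.zeros(P.shape[:2],bool);m[170:225,470:530]=1
m&=(abs(P[...,0]-.536)<.05)&(abs(P[...,1]-.327)<.05)&(P[...,2]>.15)&(P[...,2]<.29)
q=P[m]
for z in np.arange(.18,.29,.01):
    s=q[abs(q[:,2]-z)<.005]
    if len(s)>3: print(z.round(3),len(s),"y mid",(s[:,1].min()+s[:,1].max())/2, np.ptp(s[:,1]),"x front",np.percentile(s[:,0],95))
# predicted projection of lens/grasp if torch vertical
for p in ([.536,.327,.193],[.536,.327,.30]):
    c=im["view"]@np.r_[p,1];K=im["camera_matrix"];print((K@np.array([c[0],-c[1],-c[2]])/-c[2])[:2])
cv2.imwrite("pics/c2.png",cv2.resize(im["frame"][160:230,460:560],(800,560),interpolation=2))
E
```

```text
0.19 7 y mid 0.32565091373936517 0.02650077300760917 x front 0.5532446127138528
0.2 40 y mid 0.32461245967282604 0.03166733411531386 x front 0.555457792468935
0.21 52 y mid 0.32528264783534444 0.0355370589020641 x front 0.5558310919394919
0.22 53 y mid 0.3253290266470022 0.0355634116238116 x front 0.555556144980317
0.23 82 y mid 0.32629281010487216 0.03573567584756154 x front 0.5546738197001225
0.24 61 y mid 0.32575472076972734 0.030497762732592748 x front 0.5516318202691437
0.25 38 y mid 0.32566207460576374 0.025064041508075174 x front 0.550543959420766
0.26 47 y mid 0.32554464132625727 0.026485161744924657 x front 0.5514362378439167
0.27 38 y mid 0.32511287749162876 0.024722592896357087 x front 0.5505813839965191
0.28 30 y mid 0.3235518669640163 0.02209032649786241 x front 0.5509360620976916
[487.75276043 213.55441577]
[504.09385066 186.80444693]
```

View pics/c2.png

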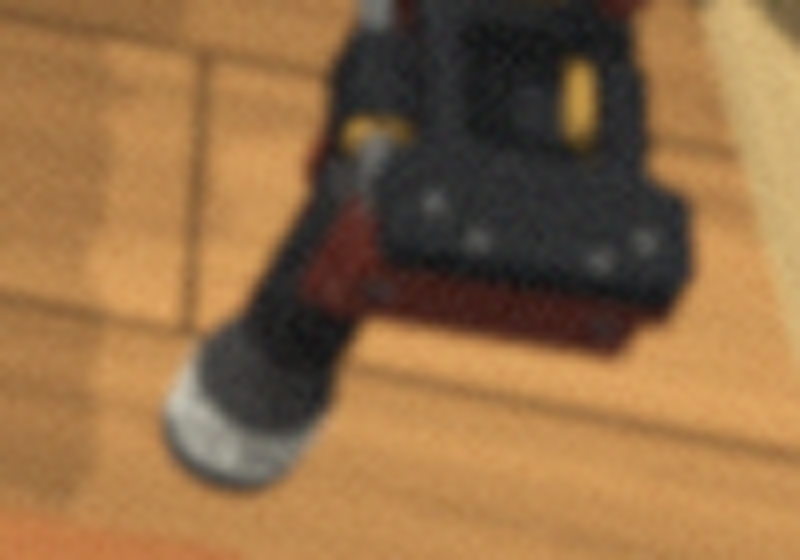

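The torch hangs vertical and centred in the grip, with its lens 0.107 m ahead of the TCP. I'll carry it to the bore axis and approach along it.

```bash
python3 - <<'E'
from bench import *
from h import *
move_l([.536,.327,.36],.15)
q=quat(frame(-NM,R.from_rotvec(np.radians(225)*NM).apply([0,1.,0])))
far=next(d for d in(.28,.26,.24,.22,.20) if inverse_kinematics(list(MO+NM*d),q) is not None);print("far",far)
move_to(list(MO+NM*far),q)
print(state()["ee_pos"],MO+NM*far)
move_l(list(MO+NM*.177),.06,q);hold(.4)
s=state();print(s["ee_pos"],MO+NM*.177,s["finger_gap"],s["finger_force"],s["time"])
ims={n:get_image(n) for n in("scene","top","wrist")};pickle.dump(ims,open("ims3.pkl","wb"))
a=cv2.resize(ims["scene"]["frame"][150:300,190:340],(400,400),interpolation=2);b=cv2.resize(ims["top"]["frame"][125:245,290:410],(400,400),interpolation=2)
cv2.imwrite("pics/c3.png",np.hstack([a,b]))
E
```

```text
far 0.28
[ 0.46393118 -0.15968159  0.32854326] [ 0.46360719 -0.16014506  0.32815581]
[ 0.52958451 -0.16711861  0.24941049] [ 0.52959812 -0.16708098  0.24937707] 0.026804091497428753 29.99811977148056 13.2333
```

View pics/c3.png

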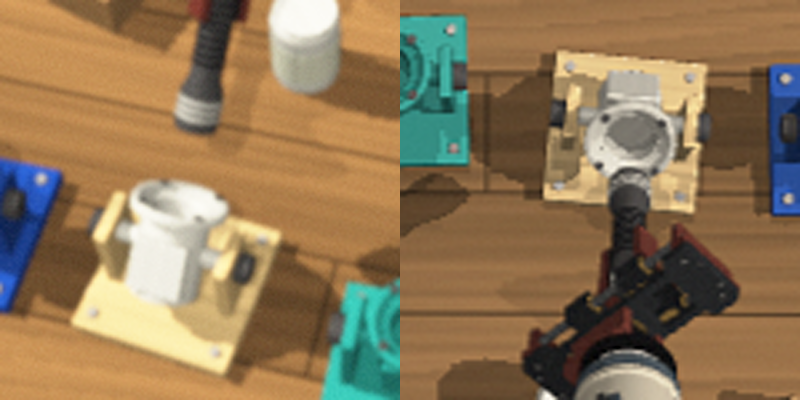

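The torch points down at the pipe mouth from the robot side, and nothing is touching. I'll check it numerically before handing in.

```bash
python3 - <<'E'
from h import *
ims=pickle.load(open("ims3.pkl","rb"))
F=frame(NM,np.array([0,1.,0]))
for n in("scene","top"):
    L=(cloud(ims[n]).reshape(-1,3)-MO)@F
    L=L[(np.hypot(L[:,0],L[:,1])<.04)&(L[:,2]>.05)&(L[:,2]<.16)]
    V=F.T@(np.linalg.inv(ims[n]["view"])[:3,3]-MO)
    print(n,"min z",np.percentile(L[:,2],1))
    v=V[:2]/np.linalg.norm(V[:2]);w=np.array([-v[1],v[0]])
    for z in np.arange(.075,.16,.015):
        s=L[abs(L[:,2]-z)<.007]
        if len(s)>5:
            a=s[:,:2]@w; print(z.round(3),len(s),"across mid %.4f width %.4f front %.4f"%((a.min()+a.max())/2,np.ptp(a),np.percentile(s[:,:2]@v,95)),w.round(2))
E
```

```text
scene min z 0.07235591740512456
0.075 74 across mid -0.0002 width 0.0374 front 0.0214 [-0.22  0.98]
0.09 102 across mid 0.0003 width 0.0382 front 0.0217 [-0.22  0.98]
0.105 103 across mid 0.0001 width 0.0376 front 0.0198 [-0.22  0.98]
0.12 81 across mid -0.0000 width 0.0286 front 0.0160 [-0.22  0.98]
0.135 77 across mid -0.0002 width 0.0280 front 0.0164 [-0.22  0.98]
0.15 76 across mid 0.0000 width 0.0283 front 0.0162 [-0.22  0.98]
top min z 0.07220763186357097
0.075 22 across mid 0.0020 width 0.0356 front 0.0204 [-0.04  1.  ]
0.09 32 across mid 0.0019 width 0.0354 front 0.0218 [-0.04  1.  ]
0.105 57 across mid 0.0017 width 0.0351 front 0.0218 [-0.04  1.  ]
0.12 34 across mid 0.0016 width 0.0291 front 0.0167 [-0.04  1.  ]
0.135 27 across mid 0.0016 width 0.0287 front 0.0171 [-0.04  1.  ]
0.15 23 across mid 0.0029 width 0.0256 front 0.0170 [-0.04  1.  ]
```

The lens is 7 cm out, within about 2 mm of the bore axis, and the torch is parallel to it. Handing in.

```bash
python3 -c "
from bench import *
hold(.3);print(job_done())"
```

```text
the job is handed in; nothing more can be done
None
```

I handed the job in with the torch held steady in the gripper, its lens about 7 cm in front of the pipe mouth and within about 3 mm of the bore axis by my camera measurements, pointing straight down it; the judged result was not reported back.

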